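Level the scale shelf with its quick-levelling foot

TASK

The little white shelf that the scale will stand on is out of true. Stand the spirit level lengthwise on the shelf's black rubber strip and let go of it; then grip the red knob, press that end of the shelf down until its foot stands firmly on the pad, and turn the knob until the bubble sits centred between the two black lines. Finish holding the knob and still pressing it down, with the bubble centred, and leave the other things on the table as they stand.

Things in the scene. Friction and masses are not known exactly. Their poses are not given: they have to be found in the camera images.
- stand: Aluminium base plate of the levelling stand, 100 (x) x 320 (y) x 6 mm, fixed to the table; it may lie at any small yaw. Origin: centre of its underside, x across, y along it; z up. The shelf's hinge line lies along x at y = +135 mm, z = 55 mm; the levelling foot and its rubber pad are at y = -105 mm.
- shelf (a joint): Tilt of the white shelf (110 x 300 mm plate, 6 mm thick) about the hinge at the stand's +y end; rad, positive = knob end up, 0 = level (the table is level). Springs hold it up at its stop, +0.06; some 2 to 4 N pressed down on the knob bring the knob end down until the foot meets its pad (foot origin at the height of the pad top), beyond which it stands hard; the knob tilts with the shelf meanwhile, and it springs up again when released.
- shelf_strip (a point): Centre of the top face of the black rubber strip on the shelf (170 mm along y, 40 mm across x, 1.5 mm above the white plate); 75 mm from the hinge towards the knob, 11.5 mm above the hinge line when level. Its axes are the shelf's: y along the shelf (towards the hinge), x across, z up out of the shelf; it tilts with the shelf.
- knob_grip (a point): Point on the axis of the levelling foot's knob where to grip it, 240 mm from the hinge, 34 mm above the hinge line when level. The knob is a black disc (54 mm across, 8 mm high, lying on the white plate) with a red upright grip bar 42 mm long (point x), 14 mm thick (point y), rising 28 mm above the disc; the point is 16 mm above the disc's top and 12 mm below the bar's top. Axes turn with the knob and tilt with the shelf; z up.
- foot_knob (a joint): Turn of the knob, rad, 0 to 4.8, grows clockwise seen from above. Clockwise screws the foot out downwards by 5 mm per rad, so with the foot on its pad it raises the knob end (240 mm from the hinge) by as much, lifting the knob under the hand; the foot always starts too far in, by about 1.2 to 2.7 rad (the shelf is level with the pressed foot on its pad at a value of about 3.05). Friction about 0.12 Nm; it stays where it is left.
- foot: Foot under the knob: black disc 26 mm across at the end of a steel screw; origin at the centre of its underside. Moves with the knob's turn.
- foot_pad: Black rubber pad on the base under the foot, 44 mm across, 6 mm thick, top 12 mm above the table; origin at the centre of its underside.
- level: Yellow spirit level with black ends, 150 (x) x 26 (y) x 32 mm high, with a green vial (80 mm long, 15 mm thick) along the middle of its top, rising to 39 mm; about 0.22 kg, loose, standing on its base on the table. Origin: centre of its underside; x along it, z up. Either end may point either way.
- bubble (a joint): Position of the pale bubble (17 mm long) in the level's vial, given as its angle on the vial's arc of 350 mm radius: 0 = centred, positive = towards the level's +x end, which is then the higher end; equals the level's tilt in rad, up to +-0.085; settles in about a second. Two black lines stand 14.5 mm either side of the middle: the bubble lies between them within about +-0.015.
- green_jar: Bystander: square clear jar with green lid, 67x78x168 mm, loose. Origin: centre of underside.
- tamper: Bystander: tamper with wooden handle, 58x58x89 mm, loose. Origin: centre of underside.
- dosing_cup: Bystander: steel cup, 62x62x51 mm, loose. Origin: centre of underside.
- label_roll: Bystander: white roll lying flat, 64x64x26 mm, loose. Origin: centre of underside.
- marker_1: Bystander: grey marker pen with black cap, 14x116x14 mm, lying, loose. Origin: centre of underside.

How it is judged:
On the way, in this order (a step that is already met when the one before it is completed fails the run):
1. the spirit level stands lengthwise on the shelf's strip, let go (x of level in the frame of shelf_strip between -0.03 and 0.03 m and y of level in the frame of shelf_strip between -0.035 and 0.035 m and z of level in the frame of shelf_strip between -0.005 and 0.005 m and angle between the x axis of level and the y axis of shelf_strip, either way round below 0.15 rad and contact force between the fingers and level below 0.1 N), for 0.3 s.
2. the knob is held, the foot is pressed on its pad and the bubble is centred (all of step 1 and value of joint bubble between -0.015 and 0.015 rad and contact force between foot and foot_pad above 2 N and contact force between the fingers and foot_knob above 1 N), for 0.4 s.
At the end, for the whole second after the job is handed in: The level stands on the strip (centre within 30 mm across, 35 mm along, aligned within 0.15 rad), not touched by the fingers; the bubble is within 0.015 rad (5 mm) of the middle; the fingers hold the knob (over 1 N) and the foot bears on its pad with over 2 N (all of step 2); the arm keeps its last pose, push and grip.
It fails at once if the green-lidded jar is knocked or moved (over 25 mm) (distance of green_jar from where it was at the start of the episode above 0.025 m).
It fails at once if the tamper is knocked or moved (over 25 mm) (distance of tamper from where it was at the start of the episode above 0.025 m).
It fails at once if the steel dosing cup is knocked or moved (over 25 mm) (distance of dosing_cup from where it was at the start of the episode above 0.025 m).
It fails at once if the label roll is knocked or moved (over 25 mm) (distance of label_roll from where it was at the start of the episode above 0.025 m).
It fails at once if the marker is knocked or moved (over 25 mm) (distance of marker_1 from where it was at the start of the episode above 0.025 m).
It also fails if it takes over 64 s, if anything falls off the work surface, if the arm or the gripper's body presses on something with over 40 N, if the wrist force passes 120 N, or if a joint passes its speed limit or range.

ROBOT

A 7-joint arm with a two-finger parallel gripper is mounted at the origin on a cart in front of the work surface, level with it; the furniture and walls round the work are solid. World frame = base frame: x ahead of the robot, y to its left, z up, the work surface at z = 0. Lengths are in m, angles in rad, forces in N, time in s.
With the tool pointing down it reaches from about 0.425 to 0.925 m from the base axis. Payload 6.8 kg.
Tool frame: the origin (TCP) lies on the front face of the gripper's body, between the roots of the fingers; the fingertips stand 73 mm ahead of it and the grasp point (between the pads) lies 54 mm ahead of it (env.nose_length is the distance from the TCP to the fingertips, in m); z points along the fingers, y is the line along which they close (so a half turn about z gives the same grasp; the last joint's range is limited). The gripper opens to 85 mm and grips with 20 to 120 N. Pads are 22 mm wide; open, the fingers measure 114 mm over their backs; the gripper's body (76 mm by 85 mm) begins 54 mm behind the grasp point. The pads swing forward as they close: fully open they stand 13 mm farther back than shut.
Start: joints at [1.049, 0.477, 0.022, 1.555, -0.011, 1.109, -0.083], TCP at [0.271, -0.618, 0.304] pointing down, gripper open.
Joint ranges: [-2.96, 2.96], [-0.34, 2.1], [-1.41, 1.46], [0.24, 2.44], [-1.37, 4.51], [0.17, 1.92], [-2.96, 2.96]. Speed limits (rad/s): [2.39, 2.39, 3.14, 3.14, 3.14, 3.14, 3.14].

INTERFACE

Orientations are given as a unit quaternion [w, x, y, z].
In Python, from cell import env, kin, camera, calibration, job gives the robot as it stands. The module is installed in compiled form; this text tells all that it offers. Calls block until the motion is done:
- env.reach(position, orientation): joint-space move of the TCP to a pose.
- env.movel(position, velocity=0.15, rot=None, stop_force=None): straight line of the TCP; rot=None keeps the orientation; velocity is the mean speed in m/s. With stop_force (N) it stops when the force on the tool has changed by that much, and returns True; else False.
- env.goto_joints(angles): joint-space move.
- env.grip(opening, f_grip=None): finger opening in m; f_grip is the grip in N (None keeps the last); returns when the fingers have stopped.
- env.dwell(seconds).
- kin.inverse_kinematics(position, orientation): joint angles nearest the present ones, or None.
- env.get_state(): the state.
- camera(name): name is "scene" or "side" or "wrist"; returns (picture, depth): 400x640x3 uint8, blue, green, red; 400x640 float32, m along the optical axis (not along the pixel's ray), 0 where there is no reading.
- calibration(name): a dict with "fx", "fy", "cx", "cy" (pixels), "rvec" (rotation vector, rad) and "tvec" (3), from world to camera coordinates, as OpenCV has them. Camera axes: x right, y down, z forward; pixel columns grow to the right and rows downward; lengths in m; the calibration is good to about 2 mm. A picture is of the moment at which its call begins: read the wrist's pose just before it. calibration takes no time and is no camera call; for the wrist camera it gives the pose at the moment of the call.
A pose or a line that the arm cannot do raises env.PlanningError and nothing moves.
- job.job_done(): hands the job in; it is judged then, once.
The state is a dict: "time": time; "qpos": joint angles; "joint_velocities": joint speeds; "joint_torque": joint torques, N m; "tcp_pos": TCP position; "orientation": TCP orientation; "force": force on the tool from outside, world axes, zero at the start; "torque": the same for the moment, N m; "opening": finger opening in m; "gripper_force": force on a finger pad.
Only numpy, scipy, OpenCV 4.12 (cv2) and the standard library are available. Lean on these libraries where they do the work, as an engineer would, in place of code of your own. Each camera call takes 0.05 s, during which the arm holds its last target. There are 200 camera calls.

## Working session

There is one attempt and no reset: what is moved stays moved. The work goes in short steps, each a Python script; the robot and the scene stay as the last script left them, time stands still between calls to the robot, and variables do not carry over. Pictures are saved under pics/ and viewed, at most 10 in all, crops included, and the job is handed in when it is done.

```bash
mkdir -p pics; cat > h.py <<'E'
import numpy as np, cv2
from cell import env, kin, camera, calibration, job
from scipy.spatial.transform import Rotation as R
def cal(n):
    c=calibration(n); K=np.array([[c['fx'],0,c['cx']],[0,c['fy'],c['cy']],[0,0,1]]); return K,R.from_rotvec(np.ravel(c['rvec'])).as_matrix(),np.ravel(c['tvec'])
def cloud(n):
    K,Rm,t=cal(n); im,d=camera(n); v,u=np.mgrid[:400,:640]
    p=np.stack([(u-K[0,2])/K[0,0]*d,(v-K[1,2])/K[1,1]*d,d],-1)
    return im,d,(p-t)@Rm
def q_down(a):  # tool z down, tool x axis at world yaw a
    x=np.array([np.cos(a),np.sin(a),0]); z=np.array([0,0,-1.]); y=np.cross(z,x)
    q=R.from_matrix(np.stack([x,y,z],1)).as_quat(); return q[[3,0,1,2]]
E
python3 - <<'E'
from h import *
a,_,_=cloud('scene'); b,_,_=cloud('side'); cv2.imwrite('pics/a.png',a); cv2.imwrite('pics/b.png',b)
for n in('scene','side','wrist'):
    K,Rm,t=cal(n); print(n,K[0,0],-Rm.T@t,Rm[2])
s=env.get_state(); print(s['time'],s['orientation'],R.from_quat(np.array(s['orientation'])[[1,2,3,0]]).as_matrix())
E
```

```text
scene 370.3004156486733 [-0.23056927  0.51228275  0.46716779] [ 0.7256379  -0.45868923 -0.51288774]
side 511.0592499944956 [ 0.11314955 -1.31618894  0.47904566] [ 0.27736295  0.88511141 -0.3736945 ]
wrist 330.26902120887024 [ 0.33442446 -0.58962952  0.37131486] [-0.24944299 -0.10816491 -0.96232975]
0.1 [-7.88492509e-04  9.78665922e-01  2.05456406e-01 -2.39811952e-04] [[ 9.15575215e-01  4.02145988e-01 -7.93393245e-04]
 [ 4.02146744e-01 -9.15574087e-01  1.44479969e-03]
 [-1.45389897e-04 -1.64188330e-03 -9.99998642e-01]]
```

View pics/a.png

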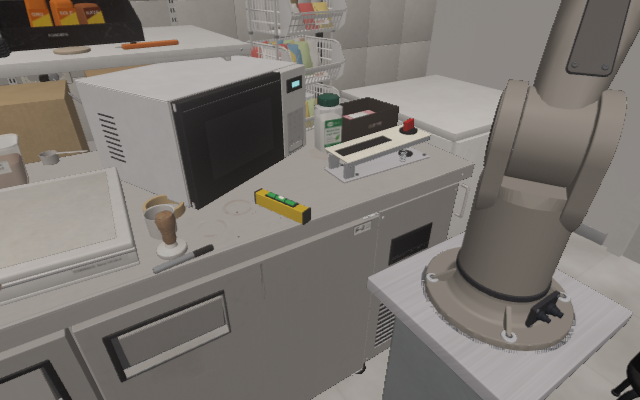

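View pics/b.png

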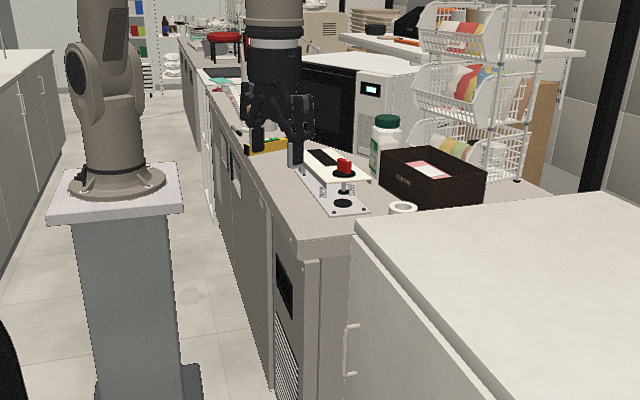

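The scene view shows the level at about (282,206), the shelf strip at (367,147), the red knob at (408,126), and the jar at (328,122). The side view shows the knob at (343,165) and the black box right behind the shelf.

```bash
python3 - <<'E'
from h import *
def rep(name,m,P,d,zr):
    m=m&(d>0)&(P[...,2]>zr[0])&(P[...,2]<zr[1])&(P[...,0]>.2)&(P[...,0]<1.1)&(P[...,1]>-1)&(P[...,1]<.6)
    q=P[m]
    if len(q)<8: print(name,len(q));return
    c=np.median(q,0); w,v=np.linalg.eigh(np.cov(q[:,:2].T))
    r=(q[:,:2]-q[:,:2].mean(0))@v[:,1]
    print(name,len(q),c.round(3),'ax',v[:,1].round(3),'len',np.ptp(r).round(3),'min',q.min(0).round(3),'max',q.max(0).round(3))
for n in('scene','side'):
    im,d,P=cloud(n); h=cv2.cvtColor(im,cv2.COLOR_BGR2HSV).astype(int); H,S,V=[h[...,i] for i in range(3)]
    print(n)
    rep('yellow',(H>18)&(H<32)&(S>140),P,d,(0.003,.06))
    rep('red',((H<6)|(H>174))&(S>160),P,d,(0.07,.15))
    rep('green',(H>45)&(H<90)&(S>100),P,d,(0.02,.06))
    rep('jarlid',(H>45)&(H<95)&(S>100),P,d,(0.12,.2))
    near=(P[...,1]<-.2)
    rep('white',(V>190)&(S<40)&near,P,d,(.055,.09))
    rep('strip',(V<60)&near,P,d,(.06,.085))
    rep('plate',(V>120)&(S<40)&near,P,d,(.004,.010))
E
```

```text
scene
yellow 633 [0.419 0.199 0.022] ax [-0.933 -0.36 ] len 0.145 min [0.356 0.155 0.003] max [0.498 0.227 0.037]
red 93 [ 0.505 -0.269  0.103] ax [-0.125  0.992] len 0.044 min [ 0.499 -0.298  0.087] max [ 0.512 -0.254  0.116]
green 108 [0.43  0.188 0.036] ax [-0.612  0.79 ] len 0.413 min [ 0.39  -0.133  0.021] max [0.66  0.208 0.044]
jarlid 9 [ 0.667 -0.089  0.164] ax [-0.808 -0.59 ] len 0.029 min [ 0.658 -0.098  0.162] max [ 0.683 -0.083  0.166]
white 418 [ 0.494 -0.242  0.076] ax [-0.993 -0.118] len 0.294 min [ 0.455 -0.315  0.067] max [ 0.745 -0.2    0.082]
strip 625 [ 0.674 -0.321  0.073] ax [-0.914  0.406] len 0.357 min [ 0.483 -0.396  0.06 ] max [ 0.826 -0.201  0.085]
plate 445 [ 0.489 -0.28   0.006] ax [-0.119  0.993] len 0.415 min [ 0.46  -0.619  0.004] max [ 1.079 -0.2    0.01 ]
side
yellow 275 [0.452 0.181 0.018] ax [-0.505  0.863] len 0.608 min [ 0.362 -0.35   0.003] max [0.668 0.219 0.055]
red 180 [ 0.506 -0.289  0.103] ax [0.396 0.918] len 0.176 min [ 0.498 -0.303  0.083] max [ 0.65  -0.173  0.116]
green 60 [0.581 0.178 0.034] ax [-0.544  0.839] len 0.471 min [ 0.423 -0.296  0.02 ] max [0.663 0.289 0.05 ]
jarlid 262 [ 0.676 -0.138  0.159] ax [-0.194  0.981] len 0.283 min [ 0.624 -0.152  0.126] max [0.715 0.125 0.189]
white 778 [ 0.552 -0.267  0.076] ax [-0.999 -0.045] len 0.604 min [ 0.455 -0.324  0.055] max [ 1.055 -0.2    0.09 ]
strip 1389 [ 0.72  -0.346  0.073] ax [-1.    -0.012] len 0.337 min [ 0.482 -0.4    0.06 ] max [ 0.82  -0.201  0.085]
plate 1213 [ 0.476 -0.32   0.006] ax [0.213 0.977] len 0.804 min [ 0.459 -0.907  0.004] max [ 1.05 -0.2   0.01]
```

```bash
python3 - <<'E'
from h import *
a=cv2.imread('pics/a.png')[90:240,230:450]; cv2.imwrite('pics/c.png',cv2.resize(a,None,fx=3.6,fy=3.6,interpolation=2))
E
```

```text
(no output)
```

View pics/c.png

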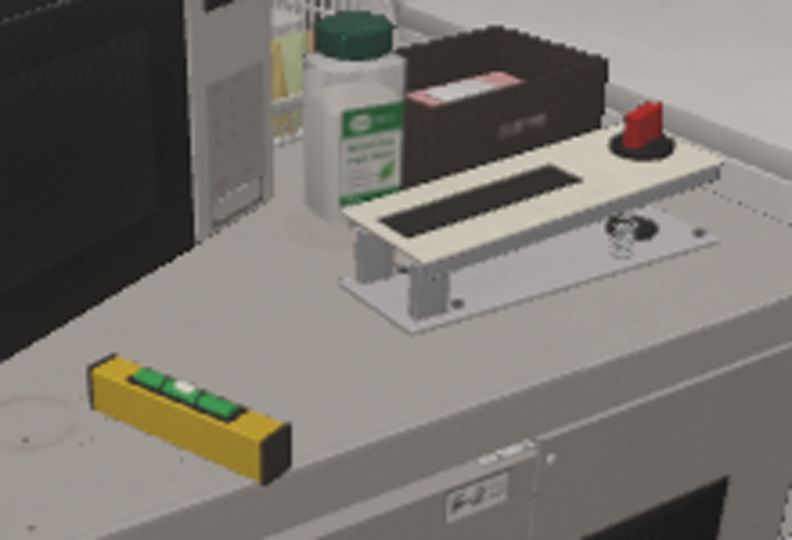

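The crop shows the level with its vial, the strip, the red bar roughly along the shelf, and clear space round each.

```bash
cat >> h.py <<'E'
def box(P,m):
    q=P[m]; r=cv2.minAreaRect((q[:,:2]*1000).astype(np.float32)); b=cv2.boxPoints(r)/1000
    e=[b[1]-b[0],b[2]-b[1]]; L=e[int(np.linalg.norm(e[1])>np.linalg.norm(e[0]))]
    return np.array(r[0])/1000,np.array(r[1]),np.arctan2(L[1],L[0]),q[:,2].min(),q[:,2].max(),len(q)
def find(n):
    im,d,P=cloud(n); h=cv2.cvtColor(im,cv2.COLOR_BGR2HSV).astype(int); H,S,V=[h[...,i] for i in range(3)]
    X,Y,Z=[P[...,i] for i in range(3)]
    def big(m):
        m=cv2.erode((m&(d>0)).astype(np.uint8),np.ones((1,1))); k,l,s,_=cv2.connectedComponentsWithStats(m)
        return l==1+np.argmax(s[1:,4]) if k>1 else m>9
    sh=(X>.42)&(X<.58)&(Y>-.35)&(Y<.0)
    ms={'level':(H>15)&(H<35)&(S>120)&(Z>.005)&(Z<.12)&(X<.6)&(Y>-.3)&(Y<.3),'strip':sh&(V<80)&(Z>.06)&(Z<.08)&(Y>-.24),
     'red':sh&((H<6)|(H>174))&(S>140),'white':sh&(V>150)&(S<60)&(Z>.055)&(Z<.085)}
    out={}
    for k,m in ms.items():
        m=big(m)
        if m.sum()>20:
            out[k]=box(P,m); c,s,a,z0,z1,N=out[k]; print(n,k,c.round(4),s.round(0),'yaw',round(a,3),'z',round(z0,3),round(z1,3),N)
    return im,d,P,out
E
python3 - <<'E'
from h import *
find('scene'); find('side')
# look from above level with wrist cam
c=np.array([.425,.19]); 
s=env.get_state(); 
for a in (0.36,0.36+np.pi,0.36-np.pi/2):
    q=kin.inverse_kinematics([c[0],c[1],.25],q_down(a)); print(a,None if q is None else np.round(q,2))
K,Rm,t=cal('wrist'); Rt=R.from_quat(np.array(s['orientation'])[[1,2,3,0]]).as_matrix()
print('cam in tcp',Rt.T@(-Rm.T@t-s['tcp_pos']), 'optical',Rt.T@Rm[2])
E
```

```text
scene level [0.4285 0.1911] [147.  28.] yaw 0.36 z 0.005 0.038 623
scene strip [ 0.5113 -0.113 ] [165.  41.] yaw 1.542 z 0.064 0.076 334
scene red [ 0.5094 -0.2774] [14. 46.] yaw -1.331 z 0.086 0.116 104
scene white [ 0.5092 -0.1676] [299. 113.] yaw 1.553 z 0.06 0.082 1207
side level [0.4545 0.1896] [97. 28.] yaw 0.498 z 0.005 0.034 223
side strip [ 0.5116 -0.1156] [171.  40.] yaw 1.569 z 0.064 0.076 239
side red [ 0.5065 -0.2826] [26. 40.] yaw -0.757 z 0.085 0.118 186
side white [ 0.5114 -0.1776] [297. 112.] yaw 1.548 z 0.063 0.085 753
0.36 [ 0.17  0.3  -0.84  2.05  0.29  0.9  -2.04]
3.501592653589793 [ 0.43  0.44 -1.2   2.04  0.5   0.99  0.91]
-1.2107963267948967 [ 0.42  0.43 -1.17  2.04  0.48  0.98  2.5 ]
cam in tcp [ 0.06913173 -0.00037546 -0.06830297] optical [-2.71779678e-01  3.40154489e-04  9.62359440e-01]
```

```bash
python3 - <<'E'
from h import *
for a in (0.36,0.36+np.pi):
  for b in (1.555,1.555-np.pi):
    out=[]
    q0=kin.inverse_kinematics([.4285,.191,.15],q_down(a)); q1=kin.inverse_kinematics([.511,-.114,.2],q_down(b))
    print(a,b,np.round(q0,2),np.round(q1,2))
env.reach([.4285,.191,.2],q_down(.36))
im,d,P,o=find('wrist'); cv2.imwrite('pics/w1.png',im); s=env.get_state(); print(s['qpos'],s['time'])
for b in (1.555,1.555-np.pi):
    print(b,np.round(kin.inverse_kinematics([.511,-.114,.2],q_down(b)),2))
E
```

```text
0.36 1.555 [-0.02  0.44 -0.64  2.13  0.41  0.69 -2.14] [ 0.48  0.4  -0.46  1.99  0.24  0.81 -0.14]
0.36 -1.5865926535897932 [-0.02  0.44 -0.64  2.13  0.41  0.69 -2.14] [-0.77  0.76  1.27  2.06 -0.88  1.03 -2.2 ]
3.501592653589793 1.555 [ 0.38  0.69 -1.19  2.11  0.83  0.93  0.63] [ 0.48  0.4  -0.46  1.99  0.24  0.81 -0.14]
3.501592653589793 -1.5865926535897932 [ 0.38  0.69 -1.19  2.11  0.83  0.93  0.63] [-0.77  0.76  1.27  2.06 -0.88  1.03 -2.2 ]
wrist level [0.4268 0.1887] [145.  26.] yaw 0.359 z 0.019 0.033 3254
wrist white [ 0.4694 -0.0238] [41. 18.] yaw 0.561 z 0.059 0.065 832
[ 0.07720886  0.37337437 -0.74203993  2.09250162  0.35118275  0.79949494
 -2.09153626] 3.2667
1.555 [ 0.81  0.51 -0.9   1.97  0.51  0.9  -0.37]
-1.5865926535897932 [-0.09  0.37  0.23  2.02 -0.12  0.76 -2.95]
```

View pics/w1.png

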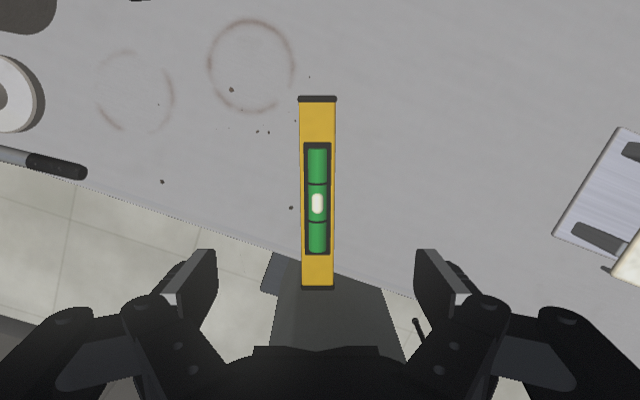

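The wrist view shows the level centred between the fingers at about (317,203), lengthwise along the tool's x, with the marker well clear. I'll pick it and carry it.

```bash
cat >> h.py <<'E'
def tilt_q(a,yaw=1.555,t=.06):
    h=np.array([np.cos(yaw),np.sin(yaw),0]); T=R.from_rotvec(np.cross(h,[0,0,-1])*t)
    q=(T*R.from_quat(q_down(a)[[1,2,3,0]])).as_quat()[[3,0,1,2]]; return q,T.apply([0,0,1.])
E
python3 - <<'E'
from h import *
env.movel([.4268,.1887,.2],velocity=.1,rot=q_down(.36))
env.movel([.4268,.1887,.077],velocity=.1)
env.grip(.0,f_grip=40); print(env.get_state()['opening'])
env.movel([.4268,.1887,.2],velocity=.15); print(env.get_state()['opening'])
q,n=tilt_q(1.555); c=np.array([.5114,-.114,.071])
env.reach(c+n*.13,q); s=env.get_state(); print(s['qpos'].round(2) if hasattr(s['qpos'],'round') else s['qpos'],s['force'],s['time'])
im,d,P,o=find('wrist'); cv2.imwrite('pics/w2.png',im); find('scene')
E
```

```text
0.02531261410267797
0.02517639484665334
[ 0.75  0.5  -0.88  1.98  0.56  0.92 -0.45] [ 0.8127436   1.28612925 -3.24680669] 7.9
wrist white [ 0.5112 -0.0901] [139. 111.] yaw 1.563 z 0.058 0.072 21482
scene strip [ 0.5107 -0.1123] [167.  40.] yaw 1.565 z 0.064 0.076 327
scene red [ 0.5048 -0.2775] [14. 45.] yaw -1.517 z 0.086 0.116 102
scene white [ 0.5098 -0.1681] [301. 112.] yaw 1.567 z 0.059 0.083 1208
```

View pics/w2.png

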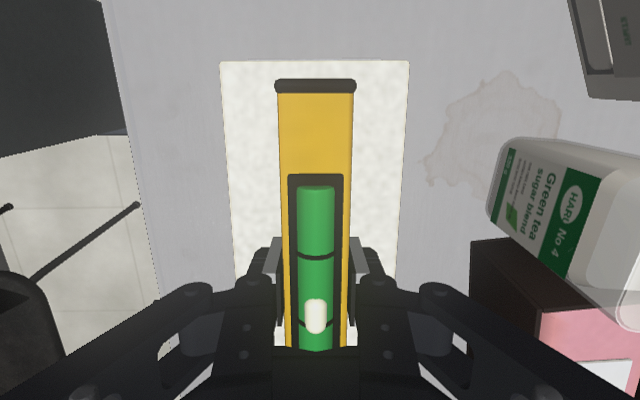

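The level hangs centred over the white plate, with its far end at about (316,85). I'll lower it and release.

```bash
python3 - <<'E'
from h import *
q,n=tilt_q(1.558,1.56); c=np.array([.5112,-.1125,.071])
env.movel(c+n*.083,velocity=.08,rot=q)
print(env.movel(c+n*.0765,velocity=.02,stop_force=2)); s=env.get_state(); print(n@(s['tcp_pos']-c),s['force'])
env.grip(.06); env.movel(c+n*.18,velocity=.12); env.grip(.085)
find('scene'); 
for b in (4.7,4.8-np.pi):
  q,n=tilt_q(b,1.56); k=np.array([.5125,-.2755,.103]); print(b,kin.inverse_kinematics(k+n*.13,q))
q,n=tilt_q(4.7,1.56); env.reach(np.array([.5125,-.28,.103])+n*.16,q)
im,d,P,o=find('wrist'); cv2.imwrite('pics/w3.png',im); s=env.get_state(); print(s['qpos'],s['time'],s['force'])
E
```

```text
True
0.0769836371448068 [-0.58933653 -0.44514759  6.59594198]
scene level [ 0.5119 -0.1092] [ 29. 149.] yaw -1.569 z 0.068 0.107 547
scene strip [ 0.5112 -0.1119] [ 40. 164.] yaw -1.569 z 0.064 0.079 124
scene red [ 0.5085 -0.2769] [13. 43.] yaw -1.327 z 0.086 0.116 104
scene white [ 0.5097 -0.1669] [298. 110.] yaw 1.559 z 0.06 0.083 938
4.7 [ 0.5132265   0.39708538 -0.20799732  1.86507803  0.17873507  0.87656977
 -2.94605431]
1.6584073464102067 [ 1.00964083  0.53513266 -0.87554451  1.8321354   0.55377765  1.00867811
 -0.01631185]
wrist level [ 0.5111 -0.1694] [26. 25.] yaw 0.004 z 0.102 0.107 793
wrist strip [ 0.4933 -0.1607] [50.  4.] yaw 1.541 z 0.069 0.074 180
wrist red [ 0.509  -0.2779] [13. 40.] yaw -1.321 z 0.111 0.116 905
wrist white [ 0.5093 -0.2261] [186. 111.] yaw 1.558 z 0.066 0.085 19883
[ 0.53665353  0.36554028 -0.2310897   1.83490597  0.17246836  0.9388527
 -2.93323931] 13.1917 [1.4286334  0.32980416 0.03673523]
```

View pics/w3.png

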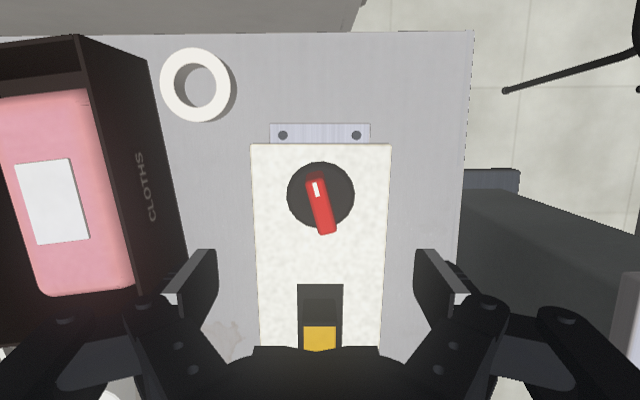

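The wrist view shows the red bar at about (320,205), yaw about 1.82, and the level standing on the strip at (320,320). Next I'll check the IK through the turn, then grip and press.

```bash
cat >> h.py <<'E'
YAW=1.56; h3=np.array([np.cos(YAW),np.sin(YAW),0]); Z=np.array([0,0,1.]); PSI0=1.82
def n_(t): return Z*np.cos(t)+h3*np.sin(t)
def g_(t): return .24*(-h3*np.cos(t)+Z*np.sin(t))+.034*n_(t)
HG=np.array([.509,-.2787,.103])-g_(.06)
def pose(t,psi,off=.059): return HG+g_(t)+n_(t)*off, tilt_q(psi,YAW,t)[0]
E
python3 - <<'E'
from h import *
p,q=pose(.06,PSI0,.12); env.reach(p,q)
s=env.get_state(); print('start',np.round(s['qpos'],2),s['time'],HG)
for d in (0,1,2,2.8):
    x=kin.inverse_kinematics(*pose(-.05+.0208*d,PSI0-d)); print(d,None if x is None else np.round(x,2))
im,d,P,o=find('wrist'); cv2.imwrite('pics/w4.png',im)
env.grip(.05)
f0=np.array(env.get_state()['force'])
p,q=pose(.06,PSI0); print(env.movel(p,velocity=.06,rot=q,stop_force=4))
env.grip(0,f_grip=60); s=env.get_state(); print(s['opening'],s['force']-f0,s['tcp_pos']-p,s['time'])
E
```

```text
start [ 1.2   0.7  -1.19  1.83  0.79  1.14 -0.03] 15.65 [ 0.51156439 -0.04118449  0.05466982]
0 [ 1.2   0.85 -1.12  1.84  0.84  1.04 -0.01]
1 [ 1.09  0.73 -0.93  1.85  0.69  0.93 -0.91]
2 [ 0.94  0.63 -0.72  1.87  0.54  0.85 -1.8 ]
2.8 [ 0.81  0.57 -0.55  1.88  0.42  0.8  -2.51]
wrist level [ 0.511  -0.1669] [28. 26.] yaw 1.555 z 0.078 0.107 2825
wrist strip [ 0.5099 -0.1764] [46. 39.] yaw 1.56 z 0.07 0.08 2246
wrist red [ 0.5086 -0.277 ] [13. 40.] yaw -1.32 z 0.11 0.116 1390
wrist white [ 0.5098 -0.2268] [186. 111.] yaw 1.558 z 0.064 0.085 34384
False
0.01275730800320124 [-1.61455494 -0.42509994  3.40436402] [-2.44383510e-05 -1.16435572e-04  1.96862518e-04] 17.725
```

View pics/w4.png

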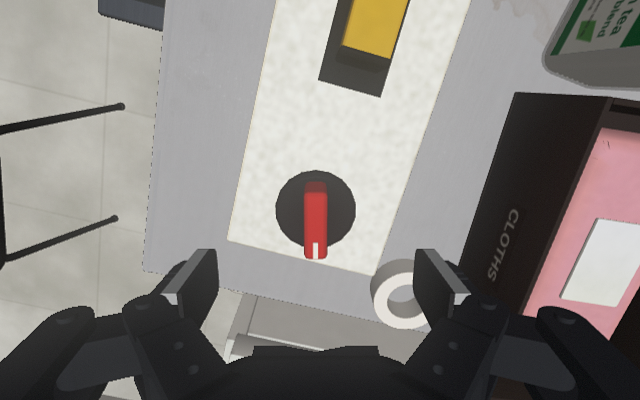

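The bar was aligned with the tool at (316,220) and is now gripped. I'll press down in small steps while watching the force.

```bash
python3 - <<'E'
from h import *
t=.06; fs=[]
while t>-.075:
    t-=.005; p,q=pose(t,PSI0); env.movel(p,velocity=.04,rot=q); s=env.get_state(); f=s['force'][2]; fs.append(f); print(round(t,4),round(f,2),round((s['tcp_pos'][2]-p[2])*1000,2))
    if len(fs)>1 and f-fs[-2]>4: break
print(s['time'],s['opening'],s['torque'])
im,d,P,o=find('scene'); cv2.imwrite('pics/s5.png',cv2.resize(im[90:190,310:450],None,fx=5,fy=5))
E
```

```text
0.055 1.61 -0.05
0.05 1.94 -0.06
0.045 2.37 -0.08
0.04 1.65 -0.07
0.035 1.67 -0.08
0.03 1.96 -0.08
0.025 2.3 -0.09
0.02 2.24 -0.07
0.015 2.03 -0.09
0.01 2.53 -0.1
0.005 1.75 -0.08
0.0 3.15 -0.07
-0.005 3.13 -0.07
-0.01 2.6 -0.09
-0.015 3.03 -0.09
-0.02 3.31 -0.05
-0.025 2.79 -0.03
-0.03 2.95 -0.01
-0.035 7.51 0.54
22.475 0.012808849734435877 [-0.79870029  0.72787577  0.00752094]
scene level [ 0.511  -0.1127] [146.  29.] yaw 1.549 z 0.062 0.099 524
scene strip [ 0.5028 -0.1121] [166.  32.] yaw 1.496 z 0.06 0.079 121
scene red [ 0.5071 -0.27  ] [12. 27.] yaw -1.249 z 0.065 0.093 53
scene white [ 0.5103 -0.1655] [292. 111.] yaw 1.562 z 0.055 0.066 785
```

```bash
python3 - <<'E'
from h import *
t=-.036; d=0; D=1.57; N=20
for i in range(N):
    d+=D/N; t+=D/N*.020833
    p,q=pose(t,PSI0-d); env.movel(p,velocity=.02,rot=q); s=env.get_state(); f=s['force'][2]
    if i%2: print(round(d,2),round(t,4),round(f,2),np.round(s['torque'],2)[2],round(s['opening']*1000,1))
    if f<7: t-=.0015
    elif f>14: t+=.001
    if f>35: print('high');break
env.dwell(1.2); s=env.get_state(); print(s['force'],s['time'],s['tcp_pos'],t,d)
im,dd,P,o=find('scene'); cv2.imwrite('pics/s6.png',cv2.resize(im[90:190,310:450],None,fx=5,fy=5,interpolation=2))
im,dd,P,o=find('side'); cv2.imwrite('pics/s6b.png',im)
im,dd,P,o=find('wrist'); cv2.imwrite('pics/w6.png',im)
a=np.hstack([cv2.resize(cv2.imread('pics/s6.png'),(400,286)),cv2.resize(im,(400,286))]); cv2.imwrite('pics/m6.png',a)
E
```

```text
0.16 -0.0327 8.2 -0.08 13.0
0.31 -0.0295 8.23 -0.09 13.0
0.47 -0.0262 8.45 -0.06 12.7
0.63 -0.0229 7.61 -0.09 13.0
0.79 -0.0196 8.61 -0.09 12.9
0.94 -0.0164 8.83 -0.06 12.7
1.1 -0.0131 8.33 -0.08 12.8
1.26 -0.0098 8.79 -0.03 12.9
1.41 -0.0066 8.16 -0.05 13.1
1.57 -0.0033 7.9 -0.09 13.0
[-3.42675725 -3.05402648  8.94902381] 28.725 [ 0.50879593 -0.28138595  0.14732743] -0.0032921899999999935 1.57
scene level [ 0.5103 -0.1118] [150.  27.] yaw 1.557 z 0.065 0.1 527
scene strip [ 0.4992 -0.1108] [166.  36.] yaw 1.39 z 0.064 0.08 123
scene red [ 0.492  -0.2839] [18. 10.] yaw 1.427 z 0.071 0.1 43
scene white [ 0.5097 -0.1688] [302. 110.] yaw 1.562 z 0.059 0.081 873
side level [ 0.5091 -0.1116] [154.  24.] yaw 1.537 z 0.064 0.1 265
side strip [ 0.5054 -0.118 ] [ 33. 167.] yaw -1.534 z 0.064 0.08 148
side red [ 0.5038 -0.2431] [105.  18.] yaw 1.425 z 0.064 0.099 80
side white [ 0.5099 -0.1732] [304. 111.] yaw 1.57 z 0.057 0.072 956
wrist level [ 0.5116 -0.1569] [57. 26.] yaw 1.562 z 0.063 0.099 6973
wrist strip [ 0.5104 -0.1646] [74. 41.] yaw 1.554 z 0.062 0.08 5356
wrist red [ 0.5095 -0.2805] [41. 13.] yaw 0.248 z 0.095 0.104 2807
wrist white [ 0.5094 -0.223 ] [196. 110.] yaw 1.56 z 0.059 0.083 51850
```

View pics/m6.png

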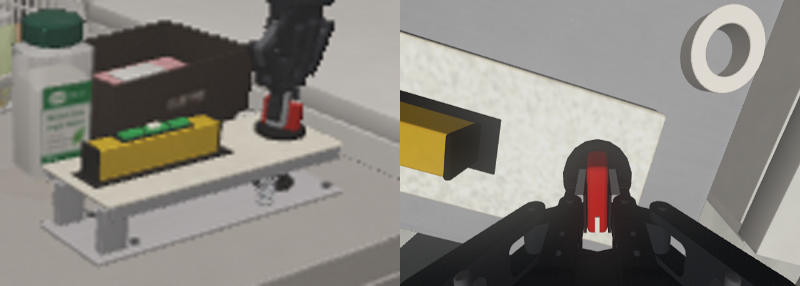

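The left half shows the bubble near the middle of the vial, at about (153,126); the right half shows the knob gripped. I'll measure the plate slope and the bubble offset in numbers.

```bash
python3 - <<'E'
from h import *
for n in('scene','side','wrist'):
    im,d,P=cloud(n); h=cv2.cvtColor(im,cv2.COLOR_BGR2HSV).astype(int); H,S,V=[h[...,i] for i in range(3)]
    r=P-[.5105,-.1118,0]; a=r@h3; b=r@np.array([h3[1],-h3[0],0])
    m=(d>0)&(V>150)&(S<60)&(abs(b)<.05)&(abs(b)>.024)&(a>-.19)&(a<.09)&(P[...,2]>.055)&(P[...,2]<.075)
    A=np.c_[a[m],b[m],np.ones(m.sum())]; c=np.linalg.lstsq(A,P[...,2][m],rcond=None)[0]; print(n,'tilt(knob up +)',-c[0].round(4),c[1].round(4),m.sum())
    v=(d>0)&(abs(b)<.010)&(abs(a)<.045)&(P[...,2]>.098)&(P[...,2]<.115)
    g=v&(H>45)&(H<90)&(S>90); w=v&(S<90)&(V>120)
    if g.sum()>5 and w.sum()>1: print('  vial',a[g].min().round(4),a[g].max().round(4),'bubble',a[w].min().round(4),a[w].max().round(4),a[w].mean().round(4),w.sum())
print(env.get_state()['time'])
im,_=camera('scene'); cv2.imwrite('pics/z.png',cv2.resize(im[120:150,345:395],None,fx=14,fy=14,interpolation=2))
E
```

```text
scene tilt(knob up +) -0.0035 0.0017 468
  vial -0.0377 0.0397 bubble -0.0074 0.0088 0.0015 10
side tilt(knob up +) -0.0025 0.0001 464
  vial -0.044 0.0344 bubble -0.0077 0.0126 -0.0013 9
wrist tilt(knob up +) -0.0025 0.0 30062
29.025
```

View pics/z.png

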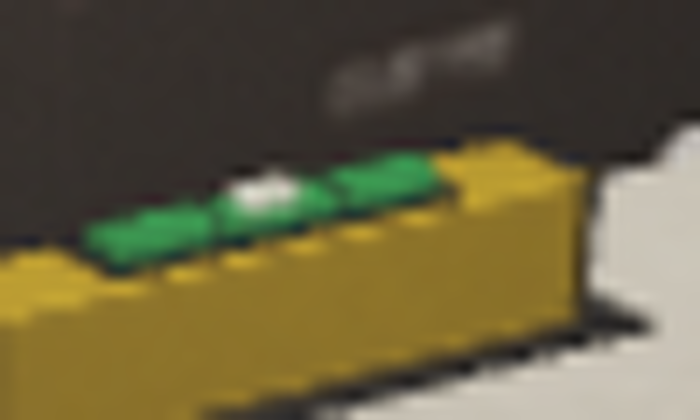

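The bubble sits at about (262,190), between the lines at 212 and 340. The tilt is about -0.0025 rad, well within tolerance. I'll press slightly more for margin and hand in.

```bash
python3 - <<'E'
from h import *
p,q=pose(-.0052,PSI0-1.57); env.movel(p,velocity=.02,rot=q); env.dwell(1.2); s=env.get_state(); print(s['force'],s['time'],s['gripper_force'])
find('scene')
print(job.job_done())
E
```

```text
[-5.78289389 -1.67494917 11.08259245] 30.525 63.83159279823303
scene level [ 0.5107 -0.111 ] [149.  29.] yaw 1.543 z 0.065 0.1 528
scene strip [ 0.5094 -0.1117] [165.  36.] yaw 1.539 z 0.064 0.08 123
scene red [ 0.4913 -0.2806] [15. 11.] yaw 1.094 z 0.072 0.1 43
scene white [ 0.5099 -0.1674] [299. 114.] yaw 1.565 z 0.059 0.082 874
the job is handed in; nothing more can be done
None
```

I handed the job in at about 30.5 s: the level stands on the strip, let go; the knob is gripped and pressed down with about 11 N; and the bubble sits between the lines (shelf tilt about -0.003 rad when last measured). No verdict came back.

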